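# Set the square flush under the hold-down press

### The job

Take the square by its wooden grip and lay it on the press board under the overhanging crosshead, with the whole length of its stock pressed gently but firmly flush against the front edge of the rubber sheet, its blade lying over the sheet and its right-hand end up against the aluminium end stop. Do not shove the sheet out of place, leave the other things on the bench where they are, and let go of the square when it lies flat and home.

Things in the scene. Friction and masses are not known exactly. Their poses are not given: they have to be found in the camera images.
- square: loose try square, 0.32 kg. Origin: centre of the underside of its steel stock (26 x 150 x 22 mm high); x along the blade, y along the stock (left), z up. Working face at x = +13 mm. Aluminium blade 30 mm wide, 3 mm thick, at the left end of the stock (y 45 to 75 mm), reaching to x = +78 mm, its underside 13.5 mm above the stock's underside. Stands stably on its stock.
- square_grip (a point): middle of the upright beech grip fin on the stock, at x = -14, y = 0, z = 52 mm in the square's frame; axes as the square's. The fin is 14 mm thick along y and spans x = -37 to +9, z = 22 to 77 mm; it can be gripped across y with the tool leaning forward or back at will
- face_left (a point): point on the working face of the stock at x = +13, y = +65, z = 6 mm in the square's frame; axes as the square's
- face_right (a point): point on the working face of the stock at x = +13, y = -65, z = 6 mm in the square's frame; axes as the square's
- square_end (a point): middle of the stock's right-hand end face, at x = 0, y = -75, z = 11 mm in the square's frame; axes as the square's
- press: fixed hold-down press. Origin: on the bench under its plywood board; x to its rear (away from the robot), y to its left, z up. Board 18 mm thick, x -125 to +85, y -115 to +115 mm. Posts at x = 68, y = +-105 mm. Screw (radius 8 mm) at x = 55, y = -20 mm with a pad of radius 18 mm on the sheet.
- crosshead_front (a point): middle of the lower front edge of the green crosshead, at x = -54, y = 0, z = 218 mm in the press frame; axes as the press's. The crosshead spans x -54 to +85, y -115 to +115, z 218 to 258 mm: a gripper pointing straight down has no room at the sheet's edge; come in from the front with the tool leaning back 35 to 45 degrees
- sheet: black rubber sheet, 100 (x) by 176 (y) by 12 mm, on the press board under the pad. Origin: centre of its underside; axes as the press's. It lies at y = +5 mm in the press; its depth varies by 10 mm either way. A push along x of more than about 12 N shoves it back.
- sheet_edge (a point): middle of the sheet's front edge face, half-way up (6 mm above the board), at x = -50 mm in the sheet's frame; x points into the sheet, y to the left along the edge, z up. When the square lies flush, face_left and face_right lie at x = 0, z = 0 here.
- stop_face (a point): middle of the left face (looking to +y) of the rigid aluminium end stop, 63 (x) by 22 (y) by 22 mm high, on the board at the right of the sheet's front edge; at x = -43.5, y = -90, z = 29 mm in the press frame; axes as the press's. With the square home, square_end lies at y = 0 here.
- tape_centre (a point): bystander: roll of cream tape, about 110 mm wide and 36 mm high; its centre, half-way up
- wax_centre (a point): bystander: small yellow-brown block of thread wax, 34 by 52 by 20 mm high; its centre, half-way up
Not all that is in view belongs to the job. Of the things that look like the square, the larger one is meant.

How it is judged (in metres and radians):
On the way:
1. the stock's working face is pressed flush against the sheet's front edge with more than 1.5 N, both ends within 2 mm (x of face_left in the frame of sheet_edge between -0.002 and 0.002 m and z of face_left in the frame of sheet_edge between -0.002 and 0.002 m and x of face_right in the frame of sheet_edge between -0.002 and 0.002 m and z of face_right in the frame of sheet_edge between -0.002 and 0.002 m and contact force between square and sheet above 1.5 N), for 0.2 s.
At the end, for the whole second after the job is handed in: The square lies flat on the press board (tilt under 0.03 rad, height within 2 mm), both ends of its stock's face within 2 mm of the sheet's front edge, its right-hand end within 2 mm of the end stop, at rest and released (x of face_left in the frame of sheet_edge between -0.002 and 0.002 m and z of face_left in the frame of sheet_edge between -0.002 and 0.002 m and x of face_right in the frame of sheet_edge between -0.002 and 0.002 m and z of face_right in the frame of sheet_edge between -0.002 and 0.002 m and y of square_end in the frame of stop_face between -0.002 and 0.002 m and angle between square's own z axis and vertical below 0.03 rad and linear speed of square below 0.01 m/s and contact force between the fingers and square below 0.1 N); the robot touches nothing.
It fails at once if the sheet is shoved more than 4 mm (distance of sheet_edge from where it was at the start of the episode above 0.004 m).
It fails at once if the roll of tape is moved more than 30 mm (distance of tape_centre from where it was at the start of the episode above 0.03 m).
It fails at once if the wax block is moved more than 30 mm (distance of wax_centre from where it was at the start of the episode above 0.03 m).
It also fails if it takes over 67 s, if anything falls off the work surface, if the arm or the gripper's body presses on something with over 40 N, if the wrist force passes 120 N, or if a joint passes its speed limit or range.

### The arm

A 6-joint arm with a two-finger parallel gripper is mounted at the origin on a cart in front of the work surface, level with it; the furniture and walls round the work are solid. World frame = base frame: x ahead of the robot, y to its left, z up, the work surface at z = 0. Lengths are in mm, angles in rad, forces in N, time in s.
With the tool pointing down it reaches from about 350 to 975 mm from the base axis. Payload 7.1 kg.
Tool frame: the origin (TCP) lies at the very end of the fingers, on their centre line; the grasp point (between the pads) lies 19 mm behind it; z points along the fingers, y is the line along which they close (so a half turn about z gives the same grasp; the last joint's range is limited). The gripper opens to 88 mm and grips with 3 to 60 N. Pads are 20 mm wide; open, the fingers measure 115 mm over their backs; the gripper's body (75 mm by 178 mm) begins 61 mm behind the grasp point.
Start: joints at [-1.244, 0.423, 1.63, -0, 1.089, -0.019], TCP at [211.86, -587.979, 184.575] pointing down, gripper open.
Joint ranges: [-3, 3], [-0.9, 2.11], [0.09, 2.58], [-1.31, 4.45], [0.11, 2.69], [-2.54, 2.54]. Speed limits (rad/s): [2.39, 2.39, 3.01, 3.14, 3.14, 3.14].

### API

Orientations are given as a rotation vector (axis times angle).
In Python, from workcell import sensors, imaging, close_job gives the robot as it stands. The module is installed in compiled form; this text tells all that it offers.
- The arm moves only by the tool servo_tool, never from a script. Its argument "steps" is a list of rows, each a list of 3 entries, a list of its own where there are three numbers: the shift along the world's x, y, z in m, then the turn, a rotation vector about the world's x, y, z in degrees, then the opening, from -1 (shut) to 1 (fully open). A call has exactly 8 rows; each row shifts and turns the commanded pose from where the row before left it; what a row does not reach is not made up. A row lasts 1/12 s, in which the tool goes at most 41.7 mm and 7.16 degrees, less where a joint would pass 70% of its speed; a pose out of reach is approached as far as the arm can. A call is refused whole if a number of a shift passes 0.0417 or a number of a turn 7.16, either way. A call with a gripper value outside its range is refused whole. The fingers move at their own pace and stop on an object; the grip force is fixed at half the most. Time passes only in rows, so rows that do not move let the fingers close, or fill a call up. It gives the time, the measured TCP pose, the force, the opening and the grip force at its end, in the units of the state.
- sensors.get_obs(): the state, without advancing time (a new reading comes with each control period).
- imaging.get_image(name): name is "scene" or "side" or "wrist"; returns a dict with "color" (420x560x3 uint8, blue, green, red), "range_z" (420x560 float32, mm along the optical axis (not along the pixel's ray), 0 where there is no reading), "vertical_fov" (degrees; the focal length in pixels is half the picture's height over the tangent of half this angle, whatever the lens; pixels are square), "cx", "cy" (the principal point, pixels), "rvec" (rotation vector, rad) and "tvec" (3), from world to camera coordinates, as OpenCV has them; the wrist camera has in their place "tool_from_camera" (4x4, takes a point from camera to tool coordinates, whose origin is the TCP and whose axes are the flange's). Camera axes: x right, y down, z forward; pixel columns grow to the right and rows downward; lengths in mm; the calibration is good to about 2 mm. A picture is of the moment at which its call begins: read the wrist's pose just before it.
- close_job(): hands the job in; it is judged then, once.
The state is a dict: "t": time; "qpos": joint angles; "qvel": joint speeds; "joint_torque": joint torques, N m; "ee_pos": TCP position; "orientation": TCP orientation; "ft_force": force on the tool from outside, world axes, zero at the start; "moment": the same for the moment, N m; "width": finger opening in mm; "grasp_force": force on a finger pad.
Only numpy, scipy, OpenCV 4.12 (cv2) and the standard library are available. Lean on these libraries where they do the work, as an engineer would, in place of code of your own. Each camera call takes 0.05 s, during which the arm holds its last target. There are 200 camera calls.

## Working session

There is one attempt and no reset: what is moved stays moved. The work goes in short steps, Python scripts to look and compute and a tool call to move; the robot and the scene stay as the last step left them, time stands still between calls to the robot, and variables do not carry over. Pictures are saved under pics/ and viewed, at most 10 in all, crops included, and the job is handed in when it is done.

Besides the shell and the picture viewer there is one more tool, called after "Request:" as name(argument=value, ...) on one line, values as JSON. servo_tool: Moves the arm, as the interface text tells. Its arguments: {"type":"object","properties":{"steps":{"type":"array"}},"required":["steps"]}

```bash
mkdir -p pics; cat > h.py <<'E'
import numpy as np, cv2
from workcell import sensors, imaging, close_job
from scipy.spatial.transform import Rotation as R
def grab(name):
    o=sensors.get_obs(); d=imaging.get_image(name)
    h,w=d["color"].shape[:2]; f=h/2/np.tan(np.radians(d["vertical_fov"])/2)
    if name=="wrist":
        T=np.eye(4);T[:3,:3]=R.from_rotvec(o["orientation"]).as_matrix();T[:3,3]=o["ee_pos"]
        M=T@np.array(d["tool_from_camera"])
    else:
        M=np.eye(4);Rm=R.from_rotvec(np.ravel(d["rvec"])).as_matrix();M[:3,:3]=Rm.T;M[:3,3]=-Rm.T@np.ravel(d["tvec"])
    d.update(f=f,M=M);return d
def rays(d,uv):
    uv=np.atleast_2d(uv).astype(float)
    c=np.c_[(uv[:,0]-d["cx"])/d["f"],(uv[:,1]-d["cy"])/d["f"],np.ones(len(uv))]
    return d["M"][:3,3],c@d["M"][:3,:3].T
def on_plane(d,uv,z):
    o,r=rays(d,uv);return o+r*((z-o[2])/r[:,2])[:,None]
def cloud(d):
    v,u=np.mgrid[:d["range_z"].shape[0],:d["range_z"].shape[1]]
    o,r=rays(d,np.c_[u.ravel(),v.ravel()])
    return (o+r*d["range_z"].reshape(-1,1)).reshape(*u.shape,3)
def proj(d,p):
    c=(np.atleast_2d(p)-d["M"][:3,3])@d["M"][:3,:3]
    return np.c_[c[:,0]/c[:,2]*d["f"]+d["cx"],c[:,1]/c[:,2]*d["f"]+d["cy"]]
E
python3 - <<'E'
from h import *
for n in("scene","side"):
    d=grab(n);cv2.imwrite(f"pics/{n}0.png",d["color"]);print(n,d["M"].round(2).tolist(),d["f"],d["cx"],d["cy"])
print(sensors.get_obs())
E
```

```text
scene [[-0.56, -0.65, 0.51, 60.13], [-0.83, 0.43, -0.36, 459.81], [0.02, -0.63, -0.78, 880.83], [0.0, 0.0, 0.0, 1.0]] 404.56152677556463 284.32406359550583 199.78994756519845
side [[-1.0, -0.02, 0.01, 543.72], [-0.02, 0.42, -0.91, 932.79], [0.01, -0.91, -0.42, 511.06], [0.0, 0.0, 0.0, 1.0]] 421.4501945511288 278.527299674564 209.0807530162391
{'t': 0.1, 'qpos': array([-1.24397763e+00,  4.23729500e-01,  1.63057567e+00,  1.01833085e-05,
        1.08858303e+00, -1.90029885e-02]), 'qvel': array([-1.14913962e-04, -1.26744341e-03, -8.57319911e-04,  2.21567448e-04,
       -4.37690708e-05, -2.47045027e-03]), 'joint_torque': array([ 1.62528486e-03, -5.45612025e+01, -2.74322999e+01,  6.45681471e-02,
        1.88533921e-02, -8.24635634e-06]), 'ee_pos': array([ 211.71310486, -587.49223882,  183.91615105]), 'orientation': array([-3.09348438e+00, -5.40284805e-01,  2.97853589e-04]), 'ft_force': array([-0.39487283, -0.09176551, -1.00299924]), 'moment': array([-0.03563582, -0.00080979, -0.00017205]), 'grasp_force': 0.0, 'width': 87.8662442665968}
```

View pics/scene0.png

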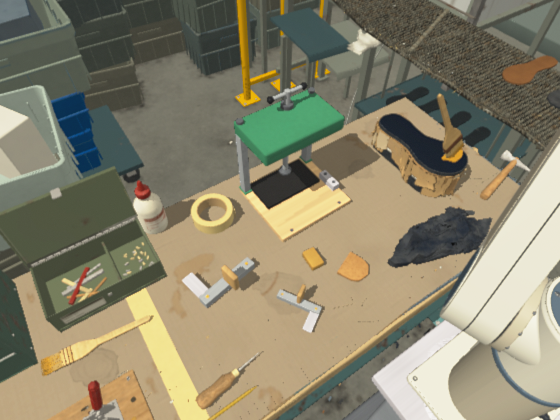

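View pics/side0.png

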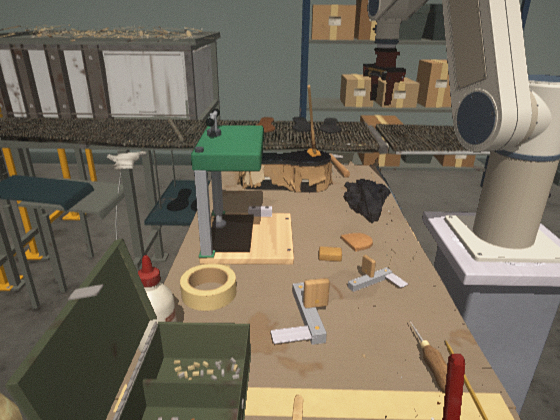

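The larger square has its grip at scene (230,275) and its blade end at (193,287). The press board is at (297,205), the sheet at (283,185), the stop at (328,179), the wax at (313,258) and the tape at (212,212).

```bash
python3 - <<'E'
from h import *
for n,gr,bl in(("scene",(230,275),(193,287)),("side",(316,293),(290,336))):
    d=grab(n);P=cloud(d);hsv=cv2.cvtColor(d["color"],cv2.COLOR_BGR2HSV)
    print(n,"grip",P[gr[1],gr[0]].round(1),"blade",P[bl[1],bl[0]].round(1))
    g=P[gr[1],gr[0]]
    near=np.hypot(P[...,0]-g[0],P[...,1]-g[1])<140
    def rect(m,name):
        q=P[m][:,:2].astype(np.float32)
        if len(q)<10: print(name,len(q));return
        r=cv2.minAreaRect(q);print(name,len(q),np.round(r[0],1),np.round(r[1],1),round(r[2],2),"z",np.median(P[m][:,2]).round(1),'box',cv2.boxPoints(r).round(0).tolist())
    grey=hsv[...,1]<50
    m=near&(P[...,2]>19)&(P[...,2]<25)&grey; rect(m,"stock")
    m=near&(P[...,2]>12.5)&(P[...,2]<19)&grey; rect(m,"blade")
    m=near&(P[...,2]>72)&(P[...,2]<82); rect(m,"fintop")
    m=near&(P[...,2]>35)&(P[...,2]<82); rect(m,"fin")
    gm=(hsv[...,0]>60)&(hsv[...,0]<90)&(hsv[...,1]>120)&(P[...,2]>250)&(P[...,2]<266)&(P[...,0]>400); rect(gm,"crosshead top")
    b=(hsv[...,0]>10)&(hsv[...,0]<30)&(hsv[...,1]>60)&(hsv[...,2]>170)&(P[...,2]>14)&(P[...,2]<22)&(P[...,0]>450)&(P[...,1]<60); rect(b,"board")
    s=(hsv[...,2]<50)&(P[...,2]>24)&(P[...,2]<36)&(P[...,0]>450)&(np.abs(P[...,1])<300);rect(s,"sheet")
E
```

```text
scene grip [474.8 308.2  78.4] blade [525.4 383.6  18.8]
stock 544 [488.9 293.3] [246.  111.9] 62.01 z 22.8 box [[382.0, 211.0], [481.0, 158.0], [596.0, 376.0], [497.0, 428.0]]
blade 367 [478.9 294.5] [255.4 101.2] 59.75 z 17.4 box [[371.0, 210.0], [458.0, 159.0], [587.0, 379.0], [500.0, 430.0]]
fintop 114 [483.  305.8] [44.6 13.4] 11.72 z 78.3 box [[460.0, 308.0], [463.0, 295.0], [506.0, 304.0], [503.0, 317.0]]
fin 231 [482.7 306.2] [45.  13.6] 10.46 z 72.0 box [[459.0, 309.0], [462.0, 295.0], [506.0, 304.0], [504.0, 317.0]]
crosshead top 3498 [662.1  28.2] [136.  225.9] 1.48 z 259.6 box [[591.0, 139.0], [597.0, -86.0], [733.0, -83.0], [727.0, 143.0]]
board 1378 [ 604.4 -119.8] [358.6 186.9] 85.8 z 19.5 box [[498.0, -292.0], [684.0, -305.0], [711.0, 52.0], [524.0, 66.0]]
sheet 616 [669.7  31.7] [ 98.  175.4] 1.32 z 31.5 box [[619.0, 118.0], [623.0, -57.0], [721.0, -55.0], [717.0, 121.0]]
side grip [484.7 311.6  55.3] blade [530.9 381.6  17.8]
stock 591 [498.1 311.8] [147.5  88.4] 75.1 z 22.5 box [[436.0, 252.0], [522.0, 229.0], [560.0, 372.0], [474.0, 394.0]]
blade 667 [488.4 295.2] [243.7 111.4] 60.48 z 16.8 box [[380.0, 217.0], [477.0, 162.0], [597.0, 374.0], [500.0, 429.0]]
fintop 152 [484.6 306.6] [44.9 15.2] 11.11 z 76.6 box [[461.0, 310.0], [464.0, 295.0], [508.0, 303.0], [505.0, 318.0]]
fin 583 [484.5 306.6] [45.6 15.2] 11.11 z 60.4 box [[461.0, 310.0], [464.0, 295.0], [508.0, 304.0], [505.0, 318.0]]
crosshead top 208 [663.5  29.9] [131.6 224.8] 0.87 z 258.8 box [[596.0, 141.0], [599.0, -83.0], [731.0, -81.0], [728.0, 143.0]]
board 963 [ 585.9 -117.8] [134.3 360.2] 2.88 z 18.8 box [[510.0, 59.0], [528.0, -301.0], [662.0, -294.0], [644.0, 65.0]]
sheet 498 [ 617.1 -100.3] [468.5 160.6] 66.53 z 30.7 box [[450.0, -283.0], [597.0, -347.0], [784.0, 83.0], [637.0, 147.0]]
```

Request:
servo_tool(steps=[[[0.03,0.036,0.008],[0,0,-1.1],1],[[0.03,0.036,0.008],[0,0,-1.1],1],[[0.03,0.036,0.008],[0,0,-1.1],1],[[0.03,0.036,0.008],[0,0,-1.1],1],[[0.03,0.036,0.008],[0,0,-1.1],1],[[0.03,0.036,0.008],[0,0,-1.1],1],[[0.03,0.036,0.008],[0,0,-1.1],1],[[0.03,0.036,0.008],[0,0,-1.1],1]])

```text
t: 0.87
ee_pos: [423.0, -333.8, 241.1]
orientation: [3.127, 0.3, 0.0]
ft_force: [0.1, -0.5, 0.3]
width: 87.8
grasp_force: 0.0
```

Request:
servo_tool(steps=[[[0.005,0.041,0],[0,0,0],1],[[0.005,0.041,0],[0,0,0],1],[[0.005,0.041,0],[0,0,0],1],[[0.005,0.041,0],[0,0,0],1],[[0.0,0.041,0],[0,0,0],1],[[0,0.041,0],[0,0,0],1],[[0,0.041,0],[0,0,0],1],[[0,0.041,0],[0,0,0],1]])

```text
t: 1.53
ee_pos: [441.7, -5.7, 240.8]
orientation: [3.127, 0.301, 0.001]
ft_force: [1.0, -0.3, -0.1]
width: 88.1
grasp_force: 0.0
```

```bash
cat > st.py <<'E'
from h import *
o=sensors.get_obs();m=R.from_rotvec(o["orientation"]).as_matrix()
print(o["t"],o["ee_pos"].round(1),"q",o["qpos"].round(2),"F",o["ft_force"].round(1),"M",o["moment"].round(2),"w",round(o["width"],1),round(o["grasp_force"],1));print("x",m[:,0].round(3),"y",m[:,1].round(3),"z",m[:,2].round(3))
E
python3 st.py
```

```text
1.5333 [441.7  -5.7 240.8] q [-0.04  0.07  1.96  0.    1.11  1.34] F [ 1.  -0.3 -0.1] M [-0.01 -0.02  0.01] w 88.1 0.0
x [0.982 0.191 0.   ] y [ 0.191 -0.982  0.   ] z [ 0.  0. -1.]
```

Request:
servo_tool(steps=[[[0,0.038,-0.01],[0.83,-4.3,0],1],[[0,0.038,-0.01],[0.83,-4.3,0],1],[[0,0.038,-0.01],[0.83,-4.3,0],1],[[0,0.038,-0.01],[0.83,-4.3,0],1],[[0,0.038,-0.01],[0.83,-4.3,0],1],[[0,0.038,-0.01],[0.83,-4.3,0],1],[[0,0.038,-0.01],[0.83,-4.3,0],1],[[0,0.038,-0.01],[0.83,-4.3,0],1]])

```text
t: 2.2
ee_pos: [447.3, 242.7, 176.9]
orientation: [-2.991, -0.288, -0.779]
ft_force: [0.4, -1.7, 1.0]
width: 87.7
grasp_force: 0.0
```

Request:
servo_tool(steps=[[[0,0,0],[0,0,0],1],[[0,0,0],[0,0,0],1],[[0,0,0],[0,0,0],1],[[0,0,0],[0,0,0],1],[[0,0,0],[0,0,0],1],[[0,0,0],[0,0,0],1],[[0,0,0],[0,0,0],1],[[0,0,0],[0,0,0],1]])

```text
t: 2.87
ee_pos: [449.0, 241.2, 177.9]
orientation: [-2.992, -0.284, -0.778]
ft_force: [-0.2, 0.7, -0.4]
width: 87.8
grasp_force: 0.0
```

```bash
python3 st.py; python3 - <<'E'
from h import *
d=grab("wrist");cv2.imwrite("pics/w1.png",d["color"]);P=cloud(d)
m=(P[...,2]>70)&(P[...,2]<84)&(np.hypot(P[...,0]-484,P[...,1]-306)<50)
for k in(m,(P[...,2]>45)&(P[...,2]<84)&(np.hypot(P[...,0]-484,P[...,1]-306)<60)):
  q=P[k][:,:2].astype(np.float32);print(len(q),cv2.minAreaRect(q) if len(q) else 0, np.median(P[k][:,2]))
E
```

```text
2.8667 [449.  241.2 177.9] q [ 0.61  0.1   2.23 -0.57  0.4   2.47] F [-0.2  0.7 -0.4] M [-0.07  0.22  0.03] w 87.8 0.0
x [0.858 0.167 0.487] y [ 0.186 -0.983  0.01 ] z [ 0.48   0.082 -0.874]
551 ((483.7471923828125, 304.955810546875), (45.34379196166992, 14.237719535827637), 13.656496047973633) 77.11384767114185
708 ((483.6889343261719, 304.8805847167969), (45.49262619018555, 14.356348037719727), 13.656497955322266) 76.70197413518909
```

Request:
servo_tool(steps=[[[0,0.007,0],[-3.4,-0.58,6.2],1],[[0,0.007,0],[-3.4,-0.58,6.2],1],[[0,0.007,0],[-3.4,-0.58,6.2],1],[[0,0.007,0],[-3.4,-0.58,6.2],1],[[0,0.007,0],[-3.4,-0.58,6.2],1],[[0,0.007,0],[-3.4,-0.58,6.2],1],[[0,0.007,0],[-3.4,-0.58,6.2],1],[[0,0.007,0],[-3.4,-0.58,6.2],1]])

```text
t: 3.58
ee_pos: [448.7, 297.9, 177.6]
orientation: [2.368, 1.597, 0.675]
ft_force: [0.4, 1.5, -0.0]
width: 87.6
grasp_force: 0.0
```

Request:
servo_tool(steps=[[[0,0,0],[-3.4,-0.58,6.2],1],[[0,0,0],[-3.4,-0.58,6.2],1],[[0,0,0],[-3.4,-0.58,6.2],1],[[0,0,0],[-3.4,-0.58,6.2],1],[[0,0,0],[-3.4,-0.58,6.2],1],[[0,0,0],[-3.4,-0.58,6.2],1],[[0,0,0],[-3.4,-0.58,6.2],1],[[0,0,0],[-3.4,-0.58,6.2],1]])

```text
t: 4.25
ee_pos: [448.7, 297.6, 177.6]
orientation: [1.255, 2.398, 0.425]
ft_force: [-0.0, 0.1, -0.5]
width: 87.7
grasp_force: 0.0
```

Request:
servo_tool(steps=[[[0,0,0],[-3.4,-0.58,6.2],1],[[0,0,0],[-3.4,-0.58,6.2],1],[[0,0,0],[-3.4,-0.58,6.2],1],[[0,0,0],[-3.4,-0.58,6.2],1],[[0,0,0],[-3.4,-0.58,6.2],1],[[0,0,0],[-3.4,-0.58,6.2],1],[[0,0,0],[-3.4,-0.58,6.2],1],[[0,0,0],[-3.4,-0.58,6.2],1]])

```text
t: 4.92
ee_pos: [448.7, 297.5, 177.6]
orientation: [-0.035, 2.638, 0.105]
ft_force: [-0.0, 0.0, -0.8]
width: 87.5
grasp_force: 0.0
```

```bash
python3 st.py; cat > tgt.py <<'E'
import sys
from h import *
yaw,lean=map(float,sys.argv[1:3]);a,l=np.radians([yaw,lean])
z=np.array([np.sin(l)*np.cos(a),np.sin(l)*np.sin(a),-np.cos(l)]);y=np.array([-np.sin(a),np.cos(a),0]);
D=np.c_[np.cross(y,z),y,z]
o=sensors.get_obs();C=R.from_rotvec(o["orientation"])
print("turn deg",np.degrees((R.from_matrix(D)*C.inv()).as_rotvec()).round(2))
if len(sys.argv)>3:
    g=np.array(list(map(float,sys.argv[3:6])));print("tcp target",(g+19*z).round(1),"shift",(g+19*z-o["ee_pos"]).round(1),"z",z.round(3))
E
python3 tgt.py 12 35 484 306 54
python3 -c "
from h import *
print(np.array(imaging.get_image('wrist')['tool_from_camera']).round(2))"
```

```text
4.9167 [448.7 297.5 177.6] q [ 0.73  0.16  2.16 -0.62  0.46 -0.35] F [-0.   0.  -0.8] M [-0.01  0.08  0.  ] w 87.5 0.0
x [-0.877 -0.006 -0.481] y [-0.044  0.997  0.069] z [ 0.479  0.081 -0.874]
turn deg [-3.12 -6.64  9.24]
tcp target [494.7 308.3  38.4] shift [  46.    10.8 -139.2] z [ 0.561  0.119 -0.819]
[[  -0.     -0.97   -0.25   65.75]
 [   1.     -0.     -0.      0.72]
 [   0.     -0.25    0.97 -200.55]
 [   0.      0.      0.      1.  ]]
```

Request:
servo_tool(steps=[[[0.0009,0.0003,-0.0102],[-0.39,-0.83,1.155],1],[[0.0009,0.0003,-0.0102],[-0.39,-0.83,1.155],1],[[0.0009,0.0003,-0.0102],[-0.39,-0.83,1.155],1],[[0.0009,0.0003,-0.0102],[-0.39,-0.83,1.155],1],[[0.0009,0.0003,-0.0102],[-0.39,-0.83,1.155],1],[[0.0009,0.0003,-0.0102],[-0.39,-0.83,1.155],1],[[0.0009,0.0003,-0.0102],[-0.39,-0.83,1.155],1],[[0.0009,0.0003,-0.0102],[-0.39,-0.83,1.155],1]])

```text
t: 5.63
ee_pos: [457.3, 304.5, 111.9]
orientation: [-0.262, 2.547, 0.071]
ft_force: [0.3, 0.0, 0.1]
width: 87.8
grasp_force: 0.0
```

```bash
python3 st.py;python3 tgt.py 12 35 484 305.8 54; python3 - <<'E'
from h import *
d=grab("wrist");cv2.imwrite("pics/w2.png",d["color"]);P=cloud(d)
k=(P[...,2]>30)&(P[...,2]<84)&(np.hypot(P[...,0]-484,P[...,1]-306)<60)
q=P[k][:,:2].astype(np.float32);print(len(q),cv2.minAreaRect(q) if len(q) else 0, np.median(P[k][:,2]))
E
```

```text
5.6333 [457.3 304.5 111.9] q [ 0.75  0.31  2.24 -1.31  0.3   0.2 ] F [0.3 0.  0.1] M [0.03 0.15 0.03] w 87.8 0.0
x [-0.817 -0.172 -0.55 ] y [-0.202  0.979 -0.006] z [ 0.54   0.106 -0.835]
turn deg [ 0.66 -1.51  0.34]
tcp target [494.7 308.1  38.4] shift [ 37.3   3.6 -73.5] z [ 0.561  0.119 -0.819]
1184 ((483.9501647949219, 305.4901123046875), (47.01450729370117, 13.812047004699707), 11.969526290893555) 74.36055103295152
```

View pics/w2.png

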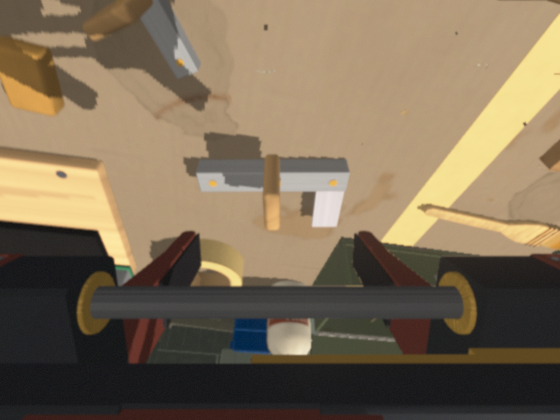

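The fin is seen upright at (272,190) between the fingers, and the blade is at lower right (327,208). The wrist is at its q4 limit here, so I'll fit the kinematics and choose a lean that keeps the joints in range.

```bash
cat > kin.py <<'E'
from h import *
from scipy.optimize import least_squares
q=np.array([[-1.244,.423,1.63,0,1.089,-.019],[-.04,.07,1.96,0,1.11,1.34],[.61,.1,2.23,-.57,.4,2.47],[.73,.16,2.16,-.62,.46,-.35]])
p=np.array([[211.86,-587.98,184.6],[441.7,-5.7,240.8],[449,241.2,177.9],[448.7,297.5,177.6]])
def Rq(q): return (R.from_euler('z',q[0])*R.from_euler('y',q[1]+q[2])*R.from_euler('z',q[3])*R.from_euler('y',q[4])*R.from_euler('z',q[5]))
def fk(q,k):
    r0,z0,L2,L3,e,d=k;a=q[1];b=q[1]+q[2]
    r=r0+L2*np.sin(a)+L3*np.sin(b)+e*np.cos(b);z=z0+L2*np.cos(a)+L3*np.cos(b)-e*np.sin(b)
    return np.array([r*np.cos(q[0]),r*np.sin(q[0]),z])+d*Rq(q).as_matrix()[:,2]
o=sensors.get_obs();q=np.r_[q,[o["qpos"]]];p=np.r_[p,[o["ee_pos"]]]
s=least_squares(lambda k:np.ravel([fk(a,k)-b for a,b in zip(q,p)])/5,[50,300,400,400,0,250],loss="soft_l1");K=s.x
def ik(tcp,Rm,q2q3=None):
    w=tcp-K[5]*Rm[:,2];q1=np.arctan2(w[1],w[0]);r=np.hypot(w[0],w[1])-K[0];h=w[2]-K[1]
    l3=np.hypot(K[3],K[4]);c=np.hypot(r,h);al=np.arctan2(r,h)
    ca=(K[2]**2+c*c-l3*l3)/(2*K[2]*c)
    if abs(ca)>1:return []
    a=al-np.arccos(ca);vec=np.array([r-K[2]*np.sin(a),h-K[2]*np.cos(a)])
    b=np.arctan2(vec[0],vec[1])-np.arctan2(K[4],K[3])
    M=(R.from_euler('y',-b)*R.from_euler('z',-q1)).as_matrix()@Rm
    q5=np.arccos(np.clip(M[2,2],-1,1));q4=np.arctan2(M[1,2],M[0,2]);q6=np.arctan2(M[2,1],-M[2,0])
    return np.array([q1,a,b-a,q4,q5,q6])
def tool(yaw,lean,flip=1):
    a,l=np.radians([yaw,lean]);z=np.array([np.sin(l)*np.cos(a),np.sin(l)*np.sin(a),-np.cos(l)]);y=flip*np.array([-np.sin(a),np.cos(a),0])
    return np.c_[np.cross(y,z),y,z]
E
python3 - <<'E'
from kin import *
print(K.round(1));print(np.array([fk(a,K)-b for a,b in zip(q,p)]).round(1))
m=R.from_rotvec(o["orientation"]).as_matrix();print("dR",(Rq(o["qpos"]).as_matrix().T@m).round(2).tolist(), ik(o["ee_pos"],m).round(2),o["qpos"].round(2))
for nm,g,yaw in(("pick",(484,305.8,54),12),("place",(594.5,10,72),1.3)):
  for lean in(-20,-10,0,10,20,30,35,40,45,50):
    D=tool(yaw,lean);print(nm,lean,ik(np.array(g)+19*D[:,2],D).round(2))
E
```

```text
[ 32.4 243.6 542.9 441.4  52.  302.4]
[[-12.2  -1.2   0.8]
 [  1.4 -12.   -0.3]
 [  1.2  -4.1   0.7]
 [ -1.2  -1.7  -1.3]
 [  0.4   2.1   0.1]]
dR [[0.0, -1.0, -0.0], [1.0, 0.0, 0.0], [-0.0, -0.0, 1.0]] [ 0.75  0.31  2.24 -1.32  0.3   1.77] [ 0.75  0.31  2.23 -1.31  0.3   0.19]
pick -20 [0.51 0.69 1.64 0.11 1.15 0.24]
pick -10 [0.54 0.62 1.75 0.07 0.94 0.28]
pick 0 [0.56 0.56 1.86 0.   0.72 0.35]
pick 10 [ 0.6   0.52  1.97 -0.14  0.49  0.5 ]
pick 20 [ 0.63  0.5   2.08 -0.53  0.28  0.92]
pick 30 [ 0.67  0.5   2.18 -1.66  0.23  2.08]
pick 35 [ 0.7   0.52  2.23 -2.1   0.32  2.53]
pick 40 [ 0.72  0.55  2.27 -2.32  0.44  2.77]
pick 45 [ 0.74  0.59  2.31 -2.43  0.58  2.92]
pick 50 [ 0.76  0.64  2.34 -2.5   0.74  3.01]
place -20 [ 0.02  0.7   1.56 -0.    1.23 -0.  ]
place -10 [ 0.02  0.62  1.68 -0.    1.02 -0.  ]
place 0 [ 0.02  0.56  1.8   0.    0.78 -0.01]
place 10 [ 0.02  0.51  1.92  0.    0.54 -0.01]
place 20 [ 0.02  0.48  2.04  0.01  0.28 -0.02]
place 30 [ 0.01  0.47  2.15  2.6   0.01 -2.61]
place 35 [ 0.01  0.49  2.2   3.11  0.16 -3.12]
place 40 [ 0.01  0.51  2.25  3.12  0.32 -3.13]
place 45 [ 0.01  0.54  2.3   3.13  0.48 -3.14]
place 50 [ 0.01  0.58  2.34  3.13  0.65 -3.14]
```

```bash
python3 tgt.py 12 21 480 305 54; python3 - <<'E'
from kin import *
for nm,g,yaw,lean in(("pick",(480,305,54),12,21),("pre",(455,300,117),12,21),("lift",(480,305,154),12,21),("mid",(480,150,150),6,21),("mid",(480,10,150),1.3,21),("mid",(560,10,110),1.3,21),("place",(590.5,10,72),1.3,21)):
    D=tool(yaw,lean);print(nm,lean,(ik(np.array(g)+19*D[:,2],D)-[0,0,0,0,0,1.57]).round(2))
E
```

```text
turn deg [-2.22 12.28  0.15]
tcp target [486.7 306.4  36.3] shift [ 28.4   0.8 -76.3] z [ 0.351  0.075 -0.934]
pick 21 [ 0.64  0.49  2.1  -0.62  0.26 -0.56]
pre 21 [ 0.67  0.34  2.12 -0.43  0.39 -0.74]
lift 21 [ 0.64  0.3   2.04 -0.32  0.49 -0.88]
mid 21 [ 0.35  0.21  2.19 -0.23  0.4  -1.13]
mid 21 [ 0.02  0.17  2.24  0.    0.36 -1.57]
mid 21 [ 0.02  0.36  2.11  0.01  0.31 -1.58]
place 21 [ 0.02  0.47  2.06  0.01  0.25 -1.59]
```

Request:
servo_tool(steps=[[[0.0006,-0.0004,-0.0013],[-0.28,1.54,0.02],1],[[0.0006,-0.0004,-0.0013],[-0.28,1.54,0.02],1],[[0.0006,-0.0004,-0.0013],[-0.28,1.54,0.02],1],[[0.0006,-0.0004,-0.0013],[-0.28,1.54,0.02],1],[[0.0006,-0.0004,-0.0013],[-0.28,1.54,0.02],1],[[0.0006,-0.0004,-0.0013],[-0.28,1.54,0.02],1],[[0.0006,-0.0004,-0.0013],[-0.28,1.54,0.02],1],[[0.0006,-0.0004,-0.0013],[-0.28,1.54,0.02],1]])

```text
t: 6.35
ee_pos: [463.1, 302.2, 103.3]
orientation: [-0.286, 2.763, 0.056]
ft_force: [0.3, -0.3, 0.6]
width: 88.0
grasp_force: 0.0
```

```bash
python3 st.py;python3 tgt.py 12 21 480 305 54
```

```text
6.35 [463.1 302.2 103.3] q [ 0.65  0.33  2.1  -0.4   0.41 -0.78] F [ 0.3 -0.3  0.6] M [ 0.01  0.06 -0.01] w 88.0 0.0
x [-0.914 -0.191 -0.358] y [-0.205  0.979  0.002] z [ 0.35   0.075 -0.934]
turn deg [-0.1  -0.07  0.15]
tcp target [486.7 306.4  36.3] shift [ 23.5   4.2 -67. ] z [ 0.351  0.075 -0.934]
```

Request:
servo_tool(steps=[[[0.0034,0.0006,-0.0096],[0,0,0],1],[[0.0034,0.0006,-0.0096],[0,0,0],1],[[0.0034,0.0006,-0.0096],[0,0,0],1],[[0.0034,0.0006,-0.0096],[0,0,0],1],[[0.0034,0.0006,-0.0096],[0,0,0],1],[[0.0034,0.0006,-0.0096],[0,0,0],1],[[0.0034,0.0006,-0.0096],[0,0,0],1],[[0,0,0],[0,0,0],1]])

```text
t: 7.02
ee_pos: [485.0, 304.9, 32.0]
orientation: [-0.283, 2.767, 0.052]
ft_force: [-0.3, -1.0, -0.2]
width: 87.3
grasp_force: 0.0
```

Request:
servo_tool(steps=[[[0,0,0],[0,0,0],-1],[[0,0,0],[0,0,0],-1],[[0,0,0],[0,0,0],-1],[[0,0,0],[0,0,0],-1],[[0,0,0],[0,0,0],-1],[[0,0,0],[0,0,0],-1],[[0,0,0],[0,0,0],-1],[[0,0,0],[0,0,0],-1]])

```text
t: 7.68
ee_pos: [485.9, 305.7, 35.0]
orientation: [-0.281, 2.764, 0.055]
ft_force: [-0.1, 0.2, 1.1]
width: 38.4
grasp_force: 0.0
```

```bash
python3 st.py;python3 tgt.py 12 21 480 305 54
```

```text
7.6833 [485.9 305.7  35. ] q [ 0.63  0.49  2.09 -0.57  0.27 -0.62] F [-0.1  0.2  1.1] M [-0.05  0.01  0.07] w 38.4 0.0
x [-0.915 -0.188 -0.357] y [-0.202  0.979  0.002] z [ 0.349  0.074 -0.934]
turn deg [-0.11 -0.11  0.37]
tcp target [486.7 306.4  36.3] shift [0.7 0.7 1.3] z [ 0.351  0.075 -0.934]
```

Request:
servo_tool(steps=[[[0,0,0],[0,0,0],-1],[[0,0,0],[0,0,0],-1],[[0,0,0],[0,0,0],-1],[[0,0,0],[0,0,0],-1],[[0,0,0],[0,0,0],-1],[[0,0,0],[0,0,0],-1],[[0,0,0],[0,0,0],-1],[[0,0,0.005],[0,0,0],-1]])

```text
t: 8.35
ee_pos: [484.9, 304.9, 38.8]
orientation: [-0.281, 2.766, 0.053]
ft_force: [-0.5, -0.6, -3.5]
width: 13.5
grasp_force: 30.0
```

Request:
servo_tool(steps=[[[0,0,0.012],[0,0,0],-1],[[0,0,0.012],[0,0,0],-1],[[0,0,0.012],[0,0,0],-1],[[0,0,0.012],[0,0,0],-1],[[0,0,0.012],[0,0,0],-1],[[0,0,0.012],[0,0,0],-1],[[0,0,0.012],[0,0,0],-1],[[0,0,0.012],[0,0,0],-1]])

```text
t: 9.02
ee_pos: [484.9, 305.1, 135.9]
orientation: [-0.281, 2.766, 0.054]
ft_force: [-0.4, -0.5, -3.9]
width: 13.3
grasp_force: 30.0
```

```bash
python3 st.py; python3 - <<'E'
from h import *
d=grab("side");cv2.imwrite("pics/s2.png",d["color"][100:400,140:480])
E
```

```text
9.0167 [484.9 305.1 135.9] q [ 0.63  0.29  2.04 -0.31  0.5  -0.89] F [-0.4 -0.5 -3.9] M [-0.03  0.34 -0.01] w 13.3 30.0
x [-0.916 -0.188 -0.355] y [-0.202  0.979  0.002] z [ 0.347  0.073 -0.935]
```

View pics/s2.png

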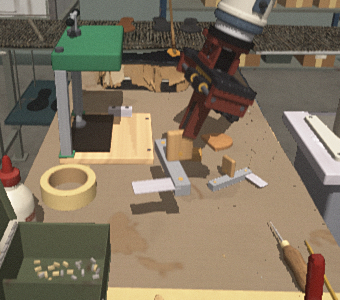

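Request:
servo_tool(steps=[[[0.002,-0.036,0],[0,0,-1.29],-1],[[0.002,-0.036,0],[0,0,-1.29],-1],[[0.002,-0.036,0],[0,0,-1.29],-1],[[0.002,-0.036,0],[0,0,-1.29],-1],[[0.002,-0.036,0],[0,0,-1.29],-1],[[0.002,-0.036,0],[0,0,-1.29],-1],[[0.002,-0.036,0],[0,0,-1.29],-1],[[0.002,-0.036,0],[0,0,-1.29],-1]])

```text
t: 9.73
ee_pos: [500.8, 16.0, 135.3]
orientation: [-0.03, 2.778, 0.009]
ft_force: [-0.1, -0.1, -3.2]
width: 13.3
grasp_force: 29.9
```

Request:
servo_tool(steps=[[[0,0,0],[0,0,0],-1],[[0,0,0],[0,0,0],-1],[[0,0,0],[0,0,0],-1],[[0,0,0],[0,0,0],-1],[[0,0,0],[0,0,0],-1],[[0,0,0],[0,0,0],-1],[[0,0,0],[0,0,0],-1],[[0,0,0],[0,0,0],-1]])

```text
t: 10.4
ee_pos: [501.8, 18.3, 135.7]
orientation: [-0.033, 2.777, 0.009]
ft_force: [0.5, -0.2, -3.9]
width: 13.6
grasp_force: 30.0
```

```bash
python3 st.py; python3 - <<'E'
from h import *
d=grab("wrist");cv2.imwrite("pics/w3.png",d["color"])
E
```

```text
10.4 [501.8  18.3 135.7] q [ 0.01  0.18  2.2   0.02  0.39 -1.61] F [ 0.5 -0.2 -3.9] M [0.02 0.35 0.01] w 13.6 30.0
x [-0.934 -0.022 -0.357] y [-0.024  1.     0.002] z [ 0.357  0.011 -0.934]
```

View pics/w3.png

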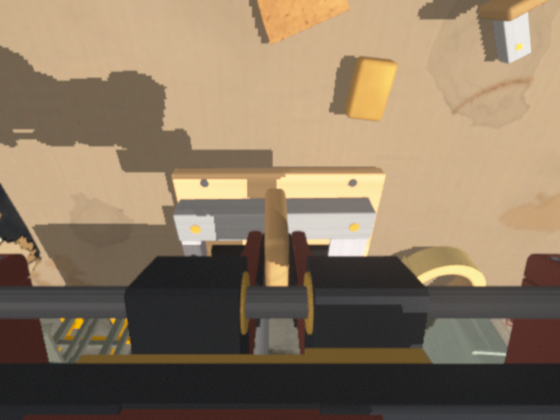

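```bash
python3 - <<'E'
from h import *
d=grab("wrist");P=cloud(d);hsv=cv2.cvtColor(d["color"],cv2.COLOR_BGR2HSV)
X,Y,Z=P[...,0],P[...,1],P[...,2]
def edge(m,nm,lo=True,bins=None):
    pts=[]
    for y in bins:
        k=m&(np.abs(Y-y)<2)
        if k.sum()>3: pts.append((y,np.percentile(X[k],3 if lo else 97)))
    pts=np.array(pts)
    if len(pts)<4: print(nm,len(pts));return
    c=np.polyfit(pts[:,0],pts[:,1],1);r=pts[:,1]-np.polyval(c,pts[:,0]);g=abs(r)<3*np.median(abs(r))+.3
    c=np.polyfit(pts[g,0],pts[g,1],1);print(nm,len(pts),"yaw",np.degrees(-np.arctan(c[0])).round(2),"x@y=10",np.polyval(c,10).round(1),"rms",r[g].std().round(2), "y",pts[0,0],pts[-1,0])
b=(Z>15)&(Z<22)&(X>480)&(X<620)&(abs(Y)<150); edge(b,"board front",True,np.arange(-80,130,5)); print("board z",np.median(Z[b]))
yy=Y[b];print("board y",np.percentile(yy,[1,99]))
s=(Z>110)&(Z<145)&(hsv[...,1]<60)&(X>470)&(X<540); print("stock pts",s.sum())
q=P[s];print(np.percentile(q,[2,50,98],axis=0).round(1))
edge(s,"stock",True,np.r_[-45:0:4,38:85:4]);edge(s,"stockfront",False,np.r_[-45:0:4])
# top-plane fit
A=np.c_[q[:,0]-q[:,0].mean(),q[:,1]-q[:,1].mean(),np.ones(len(q))];c=np.linalg.lstsq(A,q[:,2],rcond=None)[0];r=q[:,2]-A@c
g=abs(r)<2;c=np.linalg.lstsq(A[g],q[g,2],rcond=None)[0];print("stock plane slopes",c.round(4),g.sum())
d=grab("scene");P=cloud(d);X,Y,Z=P[...,0],P[...,1],P[...,2];hsv=cv2.cvtColor(d["color"],cv2.COLOR_BGR2HSV)
s=(hsv[...,2]<60)&(Z>25)&(Z<37)&(X>590)&(X<700)&(Y>-60)&(Y<125); edge(s,"sheet front",True,np.arange(-50,115,4));
b=(Z>14)&(Z<23)&(X>480)&(X<620)&(Y>-120)&(Y<150)&(hsv[...,1]>60);edge(b,"board front scene",True,np.arange(-80,130,5));print(np.percentile(Y[b],[1,99]),np.median(Z[b]))
t=(Z>34)&(Z<46)&(X>560)&(X<640)&(Y>-110)&(Y<-40);q=P[t];print("stop",t.sum(),np.percentile(q,[2,50,98],axis=0).round(1), cv2.minAreaRect(q[:,:2].astype(np.float32)))
E
```

```text
board front 42 yaw 1.54 x@y=10 525.9 rms 0.2 y -80.0 125.0
board z 18.981124454255337
board y [-89.52178622 135.57345301]
stock pts 6066
[[498.9 -54.  110.9]
 [506.9  28.6 121.9]
 [536.   90.1 124.5]]
stock 24 yaw 1.24 x@y=10 500.1 rms 0.08 y -45.0 82.0
stockfront 12 yaw 2.65 x@y=10 523.5 rms 1.09 y -45.0 -1.0
stock plane slopes [ 1.084000e-01 -2.050000e-02  1.213053e+02] 2476
sheet front 42 yaw 6.87 x@y=10 636.6 rms 13.39 y -50.0 114.0
board front scene 42 yaw 1.08 x@y=10 525.6 rms 0.65 y -80.0 125.0
[-85.01922019 137.59687271] 19.64364597700967
stop 2 [[612.1 -87.   41.9]
 [614.3 -87.   42. ]
 [616.5 -87.   42. ]] ((614.2835083007812, -86.9710922241211), (4.557019233703613, 0.0), 179.86647033691406)
```

Request:
servo_tool(steps=[[[0.0072,0,-0.0065],[0,0,0],-1],[[0.0072,0,-0.0065],[0,0,0],-1],[[0.0072,0,-0.0065],[0,0,0],-1],[[0.0072,0,-0.0065],[0,0,0],-1],[[0.0072,0,-0.0065],[0,0,0],-1],[[0.0072,0,-0.0065],[0,0,0],-1],[[0.0072,0,-0.0065],[0,0,0],-1],[[0.0072,0,-0.0065],[0,0,0],-1]])

```text
t: 11.22
ee_pos: [560.2, 17.6, 82.8]
orientation: [-0.031, 2.777, 0.009]
ft_force: [-0.5, 0.4, -4.1]
width: 13.7
grasp_force: 30.0
```

Request:
servo_tool(steps=[[[0.0035,0,-0.0028],[0,0,0],-1],[[0.0035,0,-0.0028],[0,0,0],-1],[[0.0035,0,-0.0028],[0,0,0],-1],[[0.0035,0,-0.0028],[0,0,0],-1],[[0.0035,0,-0.0028],[0,0,0],-1],[[0.0035,0,-0.0028],[0,0,0],-1],[[0,0,0],[0,0,0],-1],[[0,0,0],[0,0,0],-1]])

```text
t: 11.88
ee_pos: [580.5, 17.6, 66.9]
orientation: [-0.031, 2.777, 0.009]
ft_force: [-0.2, 0.1, -4.0]
width: 13.8
grasp_force: 30.0
```

```bash
python3 st.py; python3 - <<'E'
from h import *
a=grab("scene");b=grab("side")
A=cv2.resize(a["color"][80:260,200:400],None,fx=2,fy=2,interpolation=3);B=cv2.resize(b["color"][120:300,170:370],None,fx=2,fy=2,interpolation=3)
cv2.imwrite("pics/sc3.png",np.hstack([A,B]))
d=grab("wrist");cv2.imwrite("pics/w4.png",d["color"])
E
```

```text
11.8833 [580.5  17.6  66.9] q [ 0.    0.42  2.08  0.03  0.28 -1.62] F [-0.2  0.1 -4. ] M [0.01 0.27 0.  ] w 13.8 30.0
x [-0.934 -0.021 -0.357] y [-0.023  1.     0.002] z [ 0.356  0.01  -0.934]
```

View pics/sc3.png

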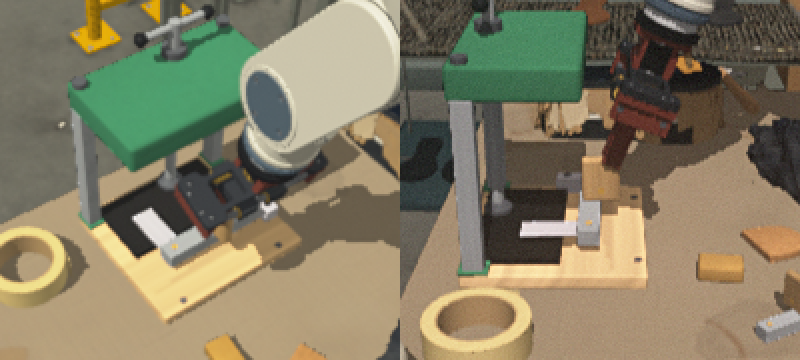

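View pics/w4.png

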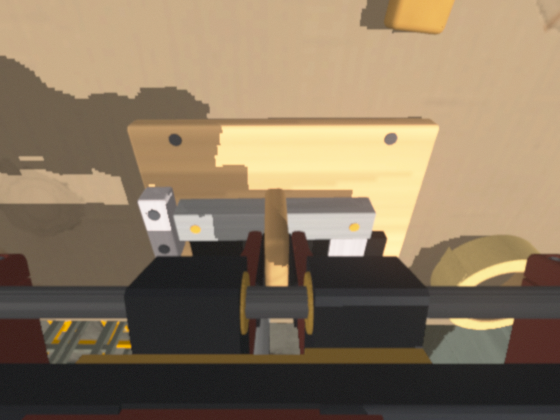

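```bash
cat > m.py <<'E'
from h import *
d=grab("wrist");P=cloud(d);hsv=cv2.cvtColor(d["color"],cv2.COLOR_BGR2HSV);X,Y,Z=P[...,0],P[...,1],P[...,2]
o=sensors.get_obs();tx,ty,tz=o["ee_pos"];b0=tz-35
v,u=np.mgrid[:420,:560]
stop=(Z>34)&(Z<46)&(u>130)&(u<200)&(v>170)&(v<260)&(hsv[...,1]<70)&(Y<ty-70)
print("stop top y,x,z pct",stop.sum(),np.percentile(P[stop],[2,50,98],axis=0).round(1).tolist())
st=(Z>b0+18)&(Z<b0+27)&(X>tx-8)&(X<tx+24)&(abs(Y-ty)<85)&(hsv[...,1]<70)&(u>160)
if True:
    for yr in((-85,0),(0,85)):
        k=st&(Y-ty>yr[0])&(Y-ty<yr[1]);print("stock",k.sum(),np.percentile(P[k],[1,50,99],axis=0).round(1).tolist())
    q=P[st&(X>tx+1)&(X<tx+22)];A=np.c_[q[:,0]-tx,q[:,1]-ty,np.ones(len(q))];c=np.linalg.lstsq(A,q[:,2],rcond=None)[0];r=q[:,2]-A@c;g=abs(r)<1.5;c=np.linalg.lstsq(A[g],q[g,2],rcond=None)[0];print("top slopes",c.round(4),g.sum())
sh=(Z>26)&(Z<36)&(hsv[...,2]<70)&(X>600)&(X<660)&(u>330)&(v<260)
for y in range(50,130,6):
    k=sh&(abs(Y-y)<3)
    if k.sum()>3: print("sheet y",y,"minx",np.percentile(X[k],[2,10]).round(1),k.sum())
E
python3 m.py
```

```text
stop top y,x,z pct 1811 [[577.8, -86.8, 34.7], [600.7, -74.6, 40.8], [634.0, -55.5, 43.7]]
stock 2335 [[579.0, -56.4, 50.5], [588.2, -24.8, 54.7], [603.9, 8.5, 56.1]]
stock 2192 [[577.5, 27.4, 50.4], [587.5, 59.5, 53.1], [603.4, 91.3, 54.7]]
top slopes [-2.72000e-02 -1.92000e-02  5.42867e+01] 3271
sheet y 104 minx [620.8 621.4] 69
sheet y 110 minx [620.6 620.8] 61
sheet y 116 minx [620.9 621.3] 14
```

Request:
servo_tool(steps=[[[0.001,-0.0004,-0.002],[0,0,0],-1],[[0.001,-0.0004,-0.002],[0,0,0],-1],[[0.001,-0.0004,-0.002],[0,0,0],-1],[[0.001,-0.0004,-0.002],[0,0,0],-1],[[0.001,-0.0004,-0.0015],[0,0,0],-1],[[0.001,-0.0004,-0.001],[0,0,0],-1],[[0,0,0],[0,0,0],-1],[[0,0,0],[0,0,0],-1]])

```text
t: 12.75
ee_pos: [586.5, 15.2, 56.3]
orientation: [-0.031, 2.777, 0.009]
ft_force: [-0.6, -0.2, -4.0]
width: 13.8
grasp_force: 30.0
```

Request:
servo_tool(steps=[[[0,0,-0.0005],[0,0,0],-1],[[0,0,-0.0005],[0,0,0],-1],[[0,0,0],[0,0,0],-1],[[0,0,0],[0,0,0],-1],[[0,0,0],[0,0,0],-1],[[0,0,0],[0,0,0],-1],[[0,0,0],[0,0,0],-1],[[0,0,0],[0,0,0],-1]])

```text
t: 13.42
ee_pos: [586.5, 15.2, 55.5]
orientation: [-0.031, 2.777, 0.009]
ft_force: [0.0, -0.4, -3.3]
width: 13.8
grasp_force: 29.9
```

```bash
python3 st.py;python3 m.py
```

```text
13.4167 [586.5  15.2  55.5] q [-0.    0.45  2.07  0.04  0.26 -1.63] F [ 0.  -0.4 -3.3] M [0.01 0.35 0.02] w 13.8 29.9
x [-0.934 -0.021 -0.357] y [-0.023  1.     0.002] z [ 0.357  0.01  -0.934]
stop top y,x,z pct 2040 [[577.7, -86.9, 34.7], [598.6, -73.9, 40.9], [629.0, -55.7, 43.9]]
stock 2503 [[584.7, -69.0, 38.8], [594.6, -29.4, 43.0], [610.1, 6.1, 44.6]]
stock 2206 [[583.6, 25.2, 38.9], [593.8, 57.6, 41.7], [609.6, 88.9, 43.2]]
top slopes [-2.16000e-02 -1.66000e-02  4.26933e+01] 3262
sheet y 92 minx [621.5 621.9] 17
sheet y 98 minx [621.2 621.5] 77
sheet y 104 minx [620.6 621. ] 50
sheet y 110 minx [620.5 620.7] 40
sheet y 116 minx [620.6 620.9] 7
```

Request:
servo_tool(steps=[[[0,0,-0.0005],[0,0,0],-1],[[0,0,-0.0005],[0,0,0],-1],[[0,0,-0.0005],[0,0,0],-1],[[0,0,0],[0,0,0],-1],[[0,0,0],[0,0,0],-1],[[0,0,0],[0,0,0],-1],[[0,0,0],[0,0,0],-1],[[0,0,0],[0,0,0],-1]])

```text
t: 14.13
ee_pos: [586.7, 15.0, 54.3]
orientation: [-0.031, 2.776, 0.009]
ft_force: [-3.4, -4.5, 4.0]
width: 13.6
grasp_force: 30.0
```

Request:
servo_tool(steps=[[[0,0,-0.0005],[0,0,0],-1],[[0,0,-0.0005],[0,0,0],-1],[[0,0,0],[0,0,0],-1],[[0,0,0],[0,0,0],-1],[[0,0,0],[0,0,0],-1],[[0,0,0],[0,0,0],-1],[[0,0,0],[0,0,0],-1],[[0,0,0],[0,0,0],-1]])

```text
t: 14.8
ee_pos: [586.7, 14.9, 53.8]
orientation: [-0.031, 2.776, 0.008]
ft_force: [-6.2, -5.3, 12.0]
width: 13.4
grasp_force: 30.0
```

Request:
servo_tool(steps=[[[0,0,0.0008],[0,0,0],-1],[[0,0,0],[0,0,0],-1],[[0,-0.0005,0],[0,0,0],-1],[[0,-0.0005,0],[0,0,0],-1],[[0,-0.0005,0],[0,0,0],-1],[[0,-0.0005,0],[0,0,0],-1],[[0,0,0],[0,0,0],-1],[[0,0,0],[0,0,0],-1]])

```text
t: 15.47
ee_pos: [586.7, 13.3, 53.7]
orientation: [-0.031, 2.776, 0.009]
ft_force: [0.6, 2.4, 0.4]
width: 13.9
grasp_force: 30.0
```

```bash
python3 st.py;python3 m.py
```

```text
15.4667 [586.7  13.3  53.7] q [-0.    0.45  2.07  0.05  0.25 -1.64] F [0.6 2.4 0.4] M [0.53 0.02 0.26] w 13.9 30.0
x [-0.934 -0.021 -0.357] y [-0.023  1.     0.002] z [ 0.357  0.01  -0.934]
stop top y,x,z pct 1950 [[577.8, -87.0, 34.7], [598.9, -74.3, 40.8], [628.0, -57.7, 43.4]]
stock 2464 [[582.6, -71.0, 37.0], [595.3, -31.9, 41.0], [610.2, 4.2, 42.3]]
stock 2286 [[584.1, 23.6, 37.0], [593.8, 56.9, 41.0], [609.5, 88.1, 42.3]]
top slopes [-5.40000e-03  9.00000e-04  4.11618e+01] 3516
sheet y 92 minx [621.5 621.9] 18
sheet y 98 minx [621.1 621.5] 67
sheet y 104 minx [620.7 620.9] 46
sheet y 110 minx [620.4 620.8] 26
sheet y 116 minx [621.9 625. ] 4
```

Request:
servo_tool(steps=[[[0,-0.0005,0],[0,0,0],-1],[[0,-0.0005,0],[0,0,0],-1],[[0,-0.0005,0],[0,0,0],-1],[[0,0,0],[0,0,0],-1],[[0,0,0],[0,0,0],-1],[[0,0,0],[0,0,0],-1],[[0,0,0],[0,0,0],-1],[[0,0,0],[0,0,0],-1]])

```text
t: 16.18
ee_pos: [586.5, 11.6, 53.8]
orientation: [-0.031, 2.777, 0.009]
ft_force: [-0.3, 0.8, -1.3]
width: 13.9
grasp_force: 30.0
```

Request:
servo_tool(steps=[[[0,-0.0005,0],[0,0,0],-1],[[0,-0.0005,0],[0,0,0],-1],[[0,0,0],[0,0,0],-1],[[0,0,0],[0,0,0],-1],[[0,0,0],[0,0,0],-1],[[0,0,0],[0,0,0],-1],[[0,0,0],[0,0,0],-1],[[0,0,0],[0,0,0],-1]])

```text
t: 16.85
ee_pos: [586.4, 10.7, 53.8]
orientation: [-0.031, 2.777, 0.009]
ft_force: [-0.2, 0.8, 0.2]
width: 13.6
grasp_force: 30.0
```

Request:
servo_tool(steps=[[[0,-0.0005,0],[0,0,0],-1],[[0,-0.0005,0],[0,0,0],-1],[[0,0,0],[0,0,0],-1],[[0,0,0],[0,0,0],-1],[[0,0,0],[0,0,0],-1],[[0,0,0],[0,0,0],-1],[[0,0,0],[0,0,0],-1],[[0,0,0],[0,0,0],-1]])

```text
t: 17.52
ee_pos: [586.4, 9.7, 53.8]
orientation: [-0.031, 2.777, 0.009]
ft_force: [-0.2, 1.8, -0.1]
width: 13.2
grasp_force: 30.0
```

```bash
python3 st.py;python3 m.py | head -4; python3 -c "
from h import *
d=grab('wrist');cv2.imwrite('pics/w5.png',cv2.resize(d['color'][150:280,120:400],None,fx=2.5,fy=2.5,interpolation=2))"
```

```text
17.5167 [586.4   9.7  53.8] q [-0.01  0.45  2.07  0.06  0.25 -1.66] F [-0.2  1.8 -0.1] M [0.48 0.05 0.24] w 13.2 30.0
x [-0.934 -0.021 -0.357] y [-0.023  1.     0.002] z [ 0.357  0.01  -0.934]
stop top y,x,z pct 1912 [[577.6, -87.0, 34.8], [598.1, -74.3, 40.8], [626.7, -61.2, 43.3]]
stock 2647 [[580.4, -74.3, 37.1], [595.0, -37.9, 41.0], [610.1, 0.5, 42.4]]
stock 2277 [[583.9, 20.0, 37.2], [593.6, 53.2, 41.0], [609.1, 84.3, 42.3]]
top slopes [-5.50000e-03  7.00000e-04  4.11582e+01] 3572
```

View pics/w5.png

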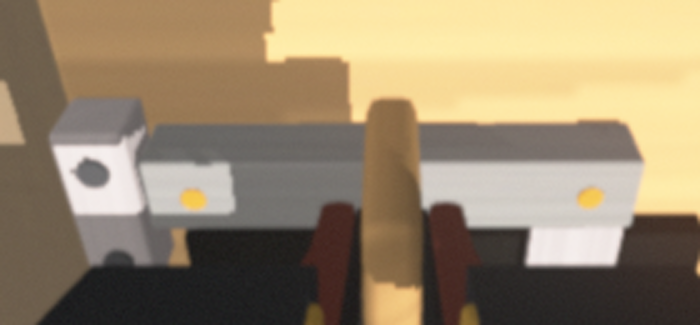

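Stock left end (140,170) is almost at the stop's face (145,180), and the sheet edge (190–700,225) runs parallel just ahead.

Request:
servo_tool(steps=[[[0.001,-0.0005,0],[0,0,0],-1],[[0.001,-0.0005,0],[0,0,0],-1],[[0.001,0,0],[0,0,0],-1],[[0.001,0,0],[0,0,0],-1],[[0.001,0,0],[0,0,0],-1],[[0.001,0,0],[0,0,0],-1],[[0,0,0],[0,0,0],-1],[[0,0,0],[0,0,0],-1]])

```text
t: 18.28
ee_pos: [589.6, 9.0, 54.1]
orientation: [-0.032, 2.78, 0.009]
ft_force: [-17.1, 1.8, 24.5]
width: 13.8
grasp_force: 30.0
```

Request:
servo_tool(steps=[[[0.0005,-0.0005,0],[0,0,0],-1],[[0.0005,-0.0005,0],[0,0,0],-1],[[0.0005,0,0],[0,0,0],-1],[[0.0005,0,0],[0,0,0],-1],[[0,0,0],[0,0,0],-1],[[0,0,0],[0,0,0],-1],[[0,0,0],[0,0,0],-1],[[0,0,0],[0,0,0],-1]])

```text
t: 18.95
ee_pos: [591.7, 8.1, 54.1]
orientation: [-0.032, 2.781, 0.009]
ft_force: [-16.4, 4.1, 23.4]
width: 13.3
grasp_force: 30.0
```

Request:
servo_tool(steps=[[[0,0,0.0005],[0,0,0],-1],[[0,0,0.0005],[0,0,0],-1],[[0,0,0.0005],[0,0,0],-1],[[0,0,0],[0,0,0],-1],[[0,0,0],[0,0,0],-1],[[0,0,0],[0,0,0],-1],[[0,0,0],[0,0,0],-1],[[0,0,0],[0,0,0],-1]])

```text
t: 19.62
ee_pos: [593.7, 7.8, 54.7]
orientation: [-0.031, 2.779, 0.009]
ft_force: [-3.1, 4.2, 0.0]
width: 13.7
grasp_force: 30.0
```

```bash
python3 st.py;python3 m.py; python3 -c "
from h import *
d=grab('side');cv2.imwrite('pics/s5.png',cv2.resize(d['color'][180:280,190:340],None,fx=4,fy=4,interpolation=2))"
```

```text
19.6167 [593.7   7.8  54.7] q [-0.02  0.46  2.06  0.06  0.27 -1.67] F [-3.1  4.2  0. ] M [0.73 0.82 0.21] w 13.7 30.0
x [-0.935 -0.02  -0.355] y [-0.023  1.     0.002] z [ 0.355  0.01  -0.935]
stop top y,x,z pct 2104 [[577.7, -86.9, 35.1], [601.1, -74.9, 40.9], [634.7, -63.3, 43.5]]
stock 2768 [[587.1, -76.2, 37.9], [601.6, -39.8, 41.3], [617.3, -1.1, 42.8]]
stock 2302 [[590.3, 18.2, 38.1], [600.0, 51.2, 41.6], [615.7, 82.6, 43.0]]
top slopes [-2.67000e-02  3.80000e-03  4.18325e+01] 3566
sheet y 86 minx [629.9 630.6] 20
sheet y 92 minx [621.  621.6] 89
sheet y 98 minx [621.1 621.4] 64
sheet y 104 minx [621.2 621.9] 45
sheet y 110 minx [626.7 637.1] 21
sheet y 116 minx [641.3 641.5] 5
```

View pics/s5.png

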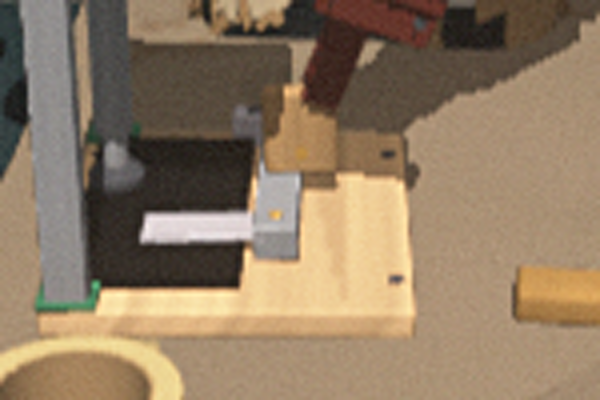

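Request:
servo_tool(steps=[[[0,0,0],[0,-0.4,0],-1],[[0,0,0],[0,-0.4,0],-1],[[0,0,0],[0,-0.4,0],-1],[[0.0005,0,0],[0,0,0],-1],[[0.0005,0,0],[0,0,0],-1],[[0,0,0],[0,0,0],-1],[[0,0,0],[0,0,0],-1],[[0,0,0],[0,0,0],-1]])

```text
t: 20.38
ee_pos: [595.6, 7.6, 55.3]
orientation: [-0.031, 2.756, 0.008]
ft_force: [-1.1, 1.4, -3.7]
width: 13.6
grasp_force: 30.0
```

```bash
python3 st.py;python3 m.py
```

```text
20.3833 [595.6   7.6  55.3] q [-0.02  0.46  2.07  0.07  0.23 -1.68] F [-1.1  1.4 -3.7] M [0.5  0.65 0.1 ] w 13.6 30.0
x [-0.926 -0.021 -0.376] y [-0.023  1.     0.002] z [ 0.376  0.01  -0.926]
stop top y,x,z pct 2177 [[577.6, -86.9, 35.0], [602.3, -75.0, 40.9], [638.2, -63.4, 43.4]]
stock 2697 [[589.5, -76.4, 38.7], [603.9, -39.8, 41.8], [619.2, -0.8, 43.2]]
stock 2338 [[592.3, 18.2, 38.7], [602.3, 51.3, 42.5], [618.0, 82.7, 43.8]]
top slopes [-1.14000e-02  8.70000e-03  4.23551e+01] 3579
sheet y 86 minx [633.4 634. ] 8
sheet y 92 minx [621.4 630.4] 76
sheet y 98 minx [621.3 634.5] 50
sheet y 104 minx [638.6 639.8] 40
sheet y 110 minx [640.4 641.9] 25
sheet y 116 minx [641.  642.7] 6
```

Request:
servo_tool(steps=[[[0.0005,0,-0.0003],[0,-0.3,0],-1],[[0.0005,0,-0.0003],[0,0,0],-1],[[0.0005,0,0],[0,0,0],-1],[[0,0,0],[0,0,0],-1],[[0,0,0],[0,0,0],-1],[[0,0,0],[0,0,0],-1],[[0,0,0],[0,0,0],-1],[[0,0,0],[0,0,0],-1]])

```text
t: 21.1
ee_pos: [597.0, 7.7, 54.7]
orientation: [-0.031, 2.751, 0.008]
ft_force: [-2.6, 4.7, -3.4]
width: 13.7
grasp_force: 30.0
```

Request:
servo_tool(steps=[[[0.0005,0,0],[0,0,0],-1],[[0.0003,0,0],[0,0,0],-1],[[0,0,0],[0,0,0],-1],[[0,0,0],[0,0,0],-1],[[0,0,0],[0,0,0],-1],[[0,0,0],[0,0,0],-1],[[0,0,0],[0,0,0],-1],[[0,0,0],[0,0,0],-1]])

```text
t: 21.77
ee_pos: [597.7, 7.7, 54.7]
orientation: [-0.031, 2.751, 0.008]
ft_force: [-1.8, 3.1, -2.9]
width: 13.7
grasp_force: 30.0
```

```bash
python3 st.py;python3 m.py
```

```text
21.7667 [597.7   7.7  54.7] q [-0.02  0.46  2.07  0.07  0.22 -1.68] F [-1.8  3.1 -2.9] M [0.8  0.82 0.25] w 13.7 30.0
x [-0.924 -0.021 -0.381] y [-0.023  1.     0.001] z [ 0.381  0.01  -0.925]
stop top y,x,z pct 2212 [[577.8, -86.9, 35.1], [602.2, -74.9, 40.9], [637.6, -63.3, 43.5]]
stock 2714 [[591.3, -76.4, 38.0], [606.0, -39.8, 41.3], [621.4, -0.7, 42.7]]
stock 2336 [[594.4, 18.3, 38.0], [604.3, 51.3, 41.9], [620.5, 82.7, 43.1]]
top slopes [-6.70000e-03  7.10000e-03  4.17485e+01] 3581
sheet y 86 minx [633.1 635.4] 12
sheet y 92 minx [621.3 622.2] 96
sheet y 98 minx [620.9 636. ] 71
sheet y 104 minx [637.7 640.5] 47
sheet y 110 minx [641.8 642.8] 30
sheet y 116 minx [643.1 644.3] 10
```

Request:
servo_tool(steps=[[[0.0005,0,0],[0,0,0],-1],[[0,0,0],[0,0,0],-1],[[0,0,0],[0,0,0],-1],[[0,0,0],[0,0,0],-1],[[0,0,0],[0,0,0],-1],[[0,0,0],[0,0,0],-1],[[0,0,0],[0,0,0],-1],[[0,0,0],[0,0,0],-1]])

```text
t: 22.48
ee_pos: [598.2, 7.7, 54.7]
orientation: [-0.031, 2.751, 0.008]
ft_force: [-2.3, 3.3, -2.7]
width: 13.4
grasp_force: 30.0
```

Request:
servo_tool(steps=[[[0.0005,0,0],[0,0,0],-1],[[0,0,0],[0,0,0],-1],[[0,0,0],[0,0,0],-1],[[0,0,0],[0,0,0],-1],[[0,0,0],[0,0,0],-1],[[0,0,0],[0,0,0],-1],[[0,0,0],[0,0,0],-1],[[0,0,0],[0,0,0],-1]])

```text
t: 23.15
ee_pos: [598.7, 7.7, 54.7]
orientation: [-0.031, 2.751, 0.008]
ft_force: [-2.3, 3.4, -3.1]
width: 13.4
grasp_force: 30.0
```

Request:
servo_tool(steps=[[[0.0005,0,0],[0,0,0],-1],[[0,0,0],[0,0,0],-1],[[0,0,0],[0,0,0],-1],[[0,0,0],[0,0,0],-1],[[0,0,0],[0,0,0],-1],[[0,0,0],[0,0,0],-1],[[0,0,0],[0,0,0],-1],[[0,0,0],[0,0,0],-1]])

```text
t: 23.82
ee_pos: [599.3, 7.7, 54.7]
orientation: [-0.031, 2.75, 0.008]
ft_force: [-2.5, 4.3, -3.2]
width: 13.4
grasp_force: 30.0
```

```bash
python3 st.py;python3 m.py|head -8; python3 -c "
from h import *
d=grab('wrist');e=grab('side')
a=cv2.resize(d['color'][190:270,150:400],None,fx=3,fy=3,interpolation=2);b=cv2.resize(e['color'][200:270,200:340],(750,375),interpolation=2)
cv2.imwrite('pics/w6.png',np.vstack([a,b[:350]]))"
```

```text
23.8167 [599.3   7.7  54.7] q [-0.02  0.46  2.07  0.07  0.23 -1.68] F [-2.5  4.3 -3.2] M [0.78 0.81 0.26] w 13.4 30.0
x [-0.924 -0.021 -0.381] y [-0.023  1.     0.001] z [ 0.381  0.01  -0.925]
stop top y,x,z pct 2245 [[577.7, -87.1, 35.0], [601.9, -75.0, 40.9], [637.5, -63.4, 43.4]]
stock 2714 [[593.0, -76.5, 38.0], [607.3, -39.8, 41.2], [623.0, -0.7, 42.6]]
stock 2345 [[595.8, 18.3, 38.1], [605.9, 51.2, 41.8], [622.2, 82.8, 43.2]]
top slopes [-8.40000e-03  7.10000e-03  4.17397e+01] 3581
sheet y 86 minx [634.7 637.5] 13
sheet y 92 minx [621.7 634. ] 88
sheet y 98 minx [621.3 637. ] 68
sheet y 104 minx [639.3 641.5] 54
```

View pics/w6.png

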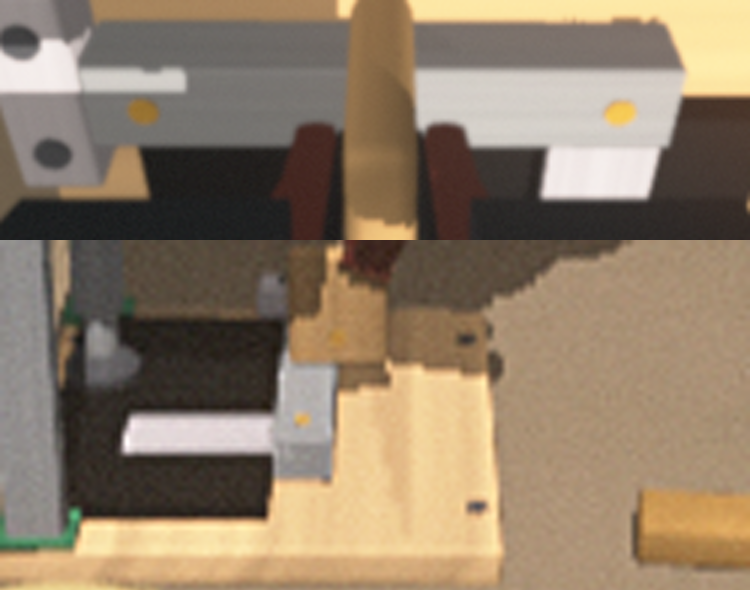

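Stock face and sheet edge almost meet (wrist y≈145, side x≈275), and the right-hand end is at the stop.

Request:
servo_tool(steps=[[[0.0005,0,0],[0,0,0],-1],[[0,0,0],[0,0,0],-1],[[0,0,0],[0,0,0],-1],[[0,0,0],[0,0,0],-1],[[0,0,0],[0,0,0],-1],[[0,0,0],[0,0,0],-1],[[0,0,0],[0,0,0],-1],[[0,0,0],[0,0,0],-1]])

```text
t: 24.63
ee_pos: [599.5, 7.8, 54.6]
orientation: [-0.031, 2.751, 0.008]
ft_force: [-2.4, 4.8, -1.4]
width: 13.4
grasp_force: 30.0
```

Request:
servo_tool(steps=[[[0.0004,0,0],[0,0,0],-1],[[0,0,0],[0,0,0],-1],[[0,0,0],[0,0,0],-1],[[0,0,0],[0,0,0],-1],[[0,0,0],[0,0,0],-1],[[0,0,0],[0,0,0],-1],[[0,0,0],[0,0,0],-1],[[0,0,0],[0,0,0],-1]])

```text
t: 25.3
ee_pos: [599.8, 7.8, 54.7]
orientation: [-0.031, 2.751, 0.008]
ft_force: [-4.7, 4.9, 0.7]
width: 13.7
grasp_force: 30.0
```

Request:
servo_tool(steps=[[[0.0003,0,0],[0,0,0],-1],[[0,0,0],[0,0,0],-1],[[0,0,0],[0,0,0],-1],[[0,0,0],[0,0,0],-1],[[0,0,0],[0,0,0],-1],[[0,0,0],[0,0,0],-1],[[0,0,0],[0,0,0],-1],[[0,0,0],[0,0,0],-1]])

```text
t: 25.97
ee_pos: [599.9, 7.9, 54.7]
orientation: [-0.032, 2.751, 0.008]
ft_force: [-4.6, 5.2, 2.3]
width: 13.4
grasp_force: 30.0
```

```bash
python3 st.py;python3 m.py
```

```text
25.9667 [599.9   7.9  54.7] q [-0.02  0.46  2.06  0.07  0.23 -1.68] F [-4.6  5.2  2.3] M [0.94 1.1  0.41] w 13.4 30.0
x [-0.925 -0.021 -0.38 ] y [-0.023  1.     0.002] z [ 0.38   0.01  -0.925]
stop top y,x,z pct 2252 [[577.7, -86.8, 35.0], [602.2, -74.9, 40.9], [637.7, -63.3, 43.4]]
stock 2753 [[593.8, -76.3, 38.0], [607.8, -39.6, 41.1], [623.5, -0.6, 42.6]]
stock 2327 [[595.9, 18.4, 37.9], [606.1, 51.3, 41.5], [622.0, 82.9, 42.8]]
top slopes [-1.66000e-02  4.20000e-03  4.15871e+01] 3548
sheet y 86 minx [635.6 639.3] 16
sheet y 92 minx [621.4 635.8] 90
sheet y 98 minx [621.9 637.8] 63
sheet y 104 minx [638.3 640.5] 55
sheet y 110 minx [641. 643.] 44
sheet y 116 minx [645.6 646.4] 10
```

Request:
servo_tool(steps=[[[0,0,0],[0,-0.4,0],-1],[[0,0,0],[0,-0.3,0],-1],[[0,0,0],[0,0,0],-1],[[0,0,0],[0,0,0],-1],[[0,0,0],[0,0,0],-1],[[0,0,0],[0,0,0],-1],[[0,0,0],[0,0,0],-1],[[0,0,0],[0,0,0],-1]])

```text
t: 26.68
ee_pos: [600.0, 7.8, 54.6]
orientation: [-0.032, 2.739, 0.008]
ft_force: [-4.5, 5.6, 1.0]
width: 13.5
grasp_force: 30.0
```

```bash
python3 st.py;python3 m.py | head -4
```

```text
26.6833 [600.    7.8  54.6] q [-0.02  0.46  2.07  0.08  0.21 -1.69] F [-4.5  5.6  1. ] M [0.86 0.99 0.35] w 13.5 30.0
x [-0.92  -0.021 -0.392] y [-0.023  1.     0.001] z [ 0.392  0.01  -0.92 ]
stop top y,x,z pct 2233 [[577.7, -86.8, 34.9], [602.1, -74.9, 40.9], [637.4, -63.4, 43.4]]
stock 2733 [[594.3, -76.3, 38.0], [608.0, -39.6, 41.1], [623.5, -0.6, 42.5]]
stock 2283 [[596.0, 18.2, 38.0], [605.9, 50.9, 41.4], [621.2, 82.7, 42.7]]
top slopes [-8.40000e-03  3.80000e-03  4.14247e+01] 3523
```

Request:
servo_tool(steps=[[[0.0003,0,0],[0,0,0],-1],[[0.0003,0,-0.0002],[0,0,0],-1],[[0,0,0],[0,0,0],-1],[[0,0,0],[0,0,0],-1],[[0,0,0],[0,0,0],-1],[[0,0,0],[0,0,0],-1],[[0,0,0],[0,0,0],-1],[[0,0,0],[0,0,0],-1]])

```text
t: 27.4
ee_pos: [600.4, 7.9, 54.6]
orientation: [-0.032, 2.739, 0.008]
ft_force: [-7.1, 5.1, 3.8]
width: 13.4
grasp_force: 30.0
```

```bash
python3 st.py;python3 m.py | head -4
```

```text
27.4 [600.4   7.9  54.6] q [-0.02  0.46  2.07  0.08  0.21 -1.69] F [-7.1  5.1  3.8] M [1.   1.21 0.41] w 13.4 30.0
x [-0.92  -0.021 -0.392] y [-0.023  1.     0.001] z [ 0.391  0.01  -0.92 ]
stop top y,x,z pct 2245 [[577.7, -86.9, 35.1], [602.1, -74.9, 40.9], [637.3, -63.2, 43.4]]
stock 2760 [[594.3, -76.2, 38.1], [608.2, -39.5, 41.0], [623.8, -0.6, 42.4]]
stock 2319 [[595.9, 18.3, 37.9], [606.2, 50.8, 41.2], [622.0, 82.8, 42.5]]
top slopes [-1.23000e-02  1.50000e-03  4.13129e+01] 3520
```

Request:
servo_tool(steps=[[[-0.0002,0.0002,0],[0,0,0],-1],[[0,0,0],[0,0,0],-1],[[0,0,0],[0,0,0],-0.66],[[0,0,0],[0,0,0],-0.6],[[0,0,0],[0,0,0],-0.5],[[0,0,0],[0,0,0],-0.4],[[0,0,0],[0,0,0],-0.3],[[0,0,0],[0,0,0],-0.3]])

```text
t: 28.12
ee_pos: [601.3, 7.8, 54.7]
orientation: [-0.031, 2.738, 0.008]
ft_force: [0.8, -0.7, 0.2]
width: 30.2
grasp_force: 0.0
```

```bash
python3 st.py;python3 m.py
```

```text
28.1167 [601.3   7.8  54.7] q [-0.02  0.46  2.07  0.08  0.21 -1.69] F [ 0.8 -0.7  0.2] M [ 0.07  0.04 -0.  ] w 30.2 0.0
x [-0.919 -0.021 -0.393] y [-0.023  1.     0.001] z [ 0.393  0.01  -0.92 ]
stop top y,x,z pct 2255 [[577.7, -86.9, 35.2], [602.1, -74.9, 40.9], [637.3, -63.3, 43.3]]
stock 2815 [[594.7, -76.3, 37.9], [608.6, -39.4, 40.9], [624.2, -0.7, 42.3]]
stock 2309 [[595.8, 18.3, 38.0], [606.2, 50.2, 41.0], [621.5, 82.7, 42.2]]
top slopes [-2.40000e-03  3.00000e-04  4.10409e+01] 3492
sheet y 86 minx [637.2 639.5] 18
sheet y 92 minx [621.4 635.3] 112
sheet y 98 minx [621.6 636.1] 98
sheet y 104 minx [638.1 641.1] 74
sheet y 110 minx [639.1 641. ] 64
sheet y 116 minx [643.1 644.1] 20
```

Request:
servo_tool(steps=[[[-0.002,0,0.0045],[0,0,0],-0.2],[[-0.004,0,0.0092],[0,0,0],-0.2],[[-0.005,0,0.011],[0,0,0],-0.2],[[-0.005,0,0.011],[0,0,0],-0.2],[[-0.005,0,0.011],[0,0,0],-0.2],[[-0.007,0,0.011],[0,0,0],-0.2],[[-0.01,0,0.011],[0,0,0],-0.2],[[-0.01,0,0.011],[0,0,0],-0.2]])

```text
t: 28.83
ee_pos: [552.3, 7.9, 135.4]
orientation: [-0.031, 2.738, 0.008]
ft_force: [0.6, 0.6, -0.6]
width: 35.0
grasp_force: 0.0
```

Request:
servo_tool(steps=[[[-0.01,0,0],[0,0,0],-0.2],[[-0.01,0,0],[0,0,0],-0.2],[[-0.01,0,0],[0,0,0],-0.2],[[-0.01,0,0],[0,0,0],-0.2],[[0,0,0],[0,0,0],-0.2],[[0,0,0],[0,0,0],-0.2],[[0,0,0],[0,0,0],-0.2],[[0,0,0],[0,0,0],-0.2]])

```text
t: 29.5
ee_pos: [513.5, 7.9, 134.2]
orientation: [-0.031, 2.738, 0.008]
ft_force: [0.2, 0.4, -0.7]
width: 35.6
grasp_force: 0.0
```

```bash
python3 st.py; cat > e.py <<'E'
from h import *
d=grab("wrist");P=cloud(d);hsv=cv2.cvtColor(d["color"],cv2.COLOR_BGR2HSV);X,Y,Z=P[...,0],P[...,1],P[...,2]
def edge(m,nm,lo,bins):
    pts=np.array([(y,np.percentile(X[k],3 if lo else 97)) for y in bins for k in [m&(abs(Y-y)<2)] if k.sum()>3])
    if len(pts)<4: print(nm,len(pts));return
    c=np.polyfit(*pts.T,1);r=pts[:,1]-np.polyval(c,pts[:,0]);g=abs(r)<3*np.median(abs(r))+.2;c=np.polyfit(*pts[g].T,1)
    print(nm,g.sum(),"yaw",np.degrees(-np.arctan(c[0])).round(2),"x@10",np.polyval(c,10).round(2),"rms",r[g].std().round(2),pts[g,0].min(),pts[g,0].max())
edge((Z>15)&(Z<22)&(X>480)&(X<590),"board",True,np.arange(-75,125,5))
s=(Z>38.5)&(Z<44)&(X>585)&(X<632);yb=np.r_[-55:-4:4,28:80:4]
edge(s,"stock rear",True,yb);edge(s,"stock front",False,yb)
print("stock left end y",np.percentile(Y[s&(Y>60)],99).round(1),"right/stop edge hist",np.percentile(Y[s&(X<621)&(X>598)],1).round(1))
k=(Z>24)&(Z<36)&(hsv[...,2]<80)&(X>600)&(X<700);edge(k,"sheet front L",True,np.arange(88,116,3));edge(k,"sheet front all",True,np.arange(-56,116,4))
E
python3 e.py
```

```text
29.5 [513.5   7.9 134.2] q [-0.02  0.19  2.21  0.05  0.33 -1.66] F [ 0.2  0.4 -0.7] M [ 0.05  0.05 -0.02] w 35.6 0.0
x [-0.919 -0.021 -0.393] y [-0.023  1.     0.001] z [ 0.392  0.01  -0.92 ]
board 39 yaw 1.48 x@10 526.15 rms 0.16 -75.0 120.0
stock rear 24 yaw 1.48 x@10 597.44 rms 0.29 -55.0 76.0
stock front 26 yaw 1.15 x@10 614.01 rms 8.91 -55.0 76.0
stock left end y 83.3 right/stop edge hist -295.4
sheet front L 10 yaw 2.52 x@10 625.2 rms 0.32 88.0 115.0
sheet front all 23 yaw 6.9 x@10 634.63 rms 3.89 -56.0 112.0
```

```bash
python3 -c "
from h import *
print(close_job())"
```

```text
the job is handed in; nothing more can be done
None
```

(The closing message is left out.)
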